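Ease the rolling pin out of a part-open kitchen drawer and hold it

ROBOT

A 6-joint arm with a two-finger parallel gripper is mounted at the origin on the work surface. World frame = base frame: x ahead of the robot, y to its left, z up, the work surface at z = 0. Lengths are in m, angles in rad, forces in N, time in s.
With the tool pointing down it reaches from about 0.3 to 1 m from the base axis. Payload 5.1 kg.
Tool frame: the origin (TCP) lies on the front face of the gripper's body, between the roots of the fingers; the fingertips stand 78 mm ahead of it and the grasp point (between the pads) lies 59 mm ahead of it; z points along the fingers, y is the line along which they close (so a half turn about z gives the same grasp; the last joint's range is limited). The gripper opens to 95 mm and grips with 3 to 60 N. Pads are 20 mm wide; open, the fingers measure 119 mm over their backs; the gripper's body (75 mm by 180 mm) begins 59 mm behind the grasp point.
Start: joints at [1.038, 0.124, 1.65, -0, 1.367, -0.083], TCP at [0.283, 0.585, 0.292] pointing down, gripper open.
Joint ranges: [-2.61, 2.61], [-1.02, 2.33], [0.03, 2.71], [-1.35, 4.49], [0.32, 2.68], [-2.91, 2.91]. Speed limits (rad/s): [2.57, 2.57, 3.14, 3.14, 3.14, 3.14].

INTERFACE

Orientations are given as a unit quaternion [x, y, z, w].
In Python, from workcell import robot, command_gripper, planner, readout, eyes, workorder gives the robot as it stands. Calls block until the motion is done:
- robot.reach(position, orientation): joint-space move of the TCP to a pose.
- robot.move_l(position, frame=None, speed=0.15, force_limit=None): straight line of the TCP; frame=None keeps the orientation; speed is the mean speed in m/s. With force_limit (N) it stops when the force on the tool has changed by that much, and returns True; else False.
- robot.goto_joints(angles): joint-space move.
- command_gripper(opening, strength=None): finger opening in m; strength is the grip in N (None keeps the last); returns when the fingers have stopped.
- robot.wait(seconds).
- planner.solve_ik(position, orientation): joint angles nearest the present ones, or None.
- readout.sense(): the state.
- eyes.read_camera(name): name is "side" or "top" or "wrist"; returns the picture (400x640x3 uint8, blue, green, red); there is no depth.
- eyes.calibration(name): a dict with "camera_matrix" (3x3 intrinsics, pixels), "cam_to_world" (4x4, takes a point from camera to world coordinates). Camera axes: x right, y up, looking along -z (the intrinsics and any distortion apply to the point x, -y, -z); pixel columns grow to the right and rows downward; lengths in m; the calibration is good to about 2 mm. A picture is of the moment at which its call begins: read the wrist's pose just before it. calibration takes no time and is no camera call; for the wrist camera it gives the pose at the moment of the call.
A pose or a line that the arm cannot do raises robot.IKError and nothing moves.
- workorder.sign_off(): hands the job in; it is judged then, once.
The state is a dict: "time_s": time; "qpos": joint angles; "joint_velocities": joint speeds; "effort": joint torques, N m; "ee_pos": TCP position; "tool_rot": TCP orientation; "wrist_force": force on the tool from outside, world axes, zero at the start; "torque": the same for the moment, N m; "finger_gap": finger opening in m; "finger_force": force on a finger pad.
Only numpy, scipy, OpenCV 4.12 (cv2) and the standard library are available. Lean on these libraries where they do the work, as an engineer would, in place of code of your own. Each camera call takes 0.05 s, during which the arm holds its last target. There are 200 camera calls.

TASK

The drawer runs out only so far, and the rolling pin in it is longer than the gap, with its far end still under the worktop. Tip its near end up and ease it out slantwise through the gap without forcing it against the worktop, then hold it level out in front of the worktop, the whole pin higher than the worktop, and finish holding it still in the gripper. Leave the drawer open and do not shift the spoon, the turner, the jar or the sugar bowl.

Things in the scene. Friction and masses are not known exactly. Their poses are not given: they have to be found in the camera images.
- pin: Wooden rolling pin, 420 mm long, 0.3 to 0.5 kg: pale barrel 46 mm thick, 240 mm long, and darker handles 24 mm thick, ending 90 mm beyond the barrel. Origin: its middle, on the axis. x runs along it, at the start from its near end (by the drawer's front) to its far end under the worktop; y, z turn as it rolls. It starts on the drawer's floor in the middle bay or the one at +y of the island
- pin_front (a point): Tip of the near handle, on the axis (210 mm from the origin along -x of the pin)
- pin_back (a point): Tip of the far handle, on the axis (210 mm from the origin along +x of the pin); it starts about 170 mm behind the worktop's front edge
- island: Fixed island, white fronts, pale pink stone worktop. Origin at z=0 in the plane of the cabinet's front, midway across the drawer. -x points out of the cabinet, as the drawer opens. Worktop: underside z=0.165, top z=0.195, front edge overhangs to x=-0.025, reaching past the drawer on both sides. Below it, from x=0 inwards, a black rail's underside at z=0.150 roofs the drawer's space
- drawer (a joint): How far the drawer is out, m: 0 shut, 0.315 at its stop; starts at 0.285 to 0.315 and slides stiffly (about 6 N). Pale wooden box, 470 mm long and 376 mm wide inside; floor at z=0.036, 12 mm side walls up to z=0.088; two lengthwise dividers, 8 mm thick, up to z=0.070, make three bays 117 to 122 mm wide with middles at y=-0.126, 0 and 0.126 of the island's frame
- drawer_front (a point): Top (z=0.148) of the inner face of the drawer's white front, midway across; moves with the drawer. The front is 20 mm thick and 458 mm wide, with a black bar pull that sticks out 35 mm. The gap open from above runs from this face to the worktop's front edge, 260 to 290 mm
- spoon: Wooden spoon, 265 mm long and 12 mm thick, lying lengthwise in the middle bay or the one at +y, whichever the pin is not in. Origin: underside, near its middle. Bystander
- turner: Steel turner with a black handle, 295 mm long, 75 mm wide blade, lying lengthwise in the bay nearest the robot, at -y of the island. Origin: underside, at its middle. Bystander
- jar: Red jar with black lid on the worktop, 70 mm in diameter, 100 mm tall. Origin: centre of its underside. Bystander
- sugar_bowl: White bowl on the worktop, 100 mm across, 55 mm tall. Origin: centre of its underside. Bystander
- worktop: The island's pale pink stone worktop, 30 mm thick, with the black rail under it. Origin: top of its front edge, midway across the drawer (25 mm in front of the island's origin, z=0.195); axes as the island's

How it is judged:
On the way:
1. the pin slants in the gap: near end raised above the drawer's front, far end still under the worktop (height (world z) of pin_front above 0.155 m and x of pin_back in the frame of island above -0.02 m and height (world z) of pin_back below 0.16 m and contact force between pin and the fingers above 1 N), for 0.05 s.
At the end, for the whole second after the job is handed in: Fingers alone hold the pin still (under 0.04 m/s), off island and drawer, level within 17 degrees, both tips (axis) above z=0.205 (worktop's top 0.195) and in front of the worktop's edge. Drawer at least 0.24 m out. Spoon, turner moved under 50 mm, jar, bowl under 30 mm (height (world z) of each of pin_front, pin_back above 0.205 m and x of each of pin_back, pin_front in the frame of worktop below 0 m and angle between pin's own x axis and vertical between 1.27 and 1.87 rad and contact force between pin and the fingers above 1 N and contact force between pin and island below 0.3 N and linear speed of pin below 0.04 m/s and value of joint drawer above 0.24 m and distance of each of spoon, turner from where it was at the start of the episode below 0.05 m and distance of each of jar, sugar_bowl from where it was at the start of the episode below 0.03 m); the arm keeps its last pose, push and grip.
It fails at once if the pin is forced against the worktop with more than 25 N (contact force between pin and worktop above 25 N).
It fails at once if the drawer is pushed in to less than 0.24 m (value of joint drawer below 0.24 m).
It fails at once if jar or sugar bowl is shifted by more than 30 mm, spoon or turner by more than 50 mm (distance of any of jar, sugar_bowl from where it was at the start of the episode above 0.03 m or distance of any of spoon, turner from where it was at the start of the episode above 0.05 m).
It also fails if it takes over 42 s, if anything falls off the work surface, if the arm or the gripper's body presses on something with over 40 N, if the wrist force passes 120 N, or if a joint passes its speed limit or range.

## Working session

There is one attempt and no reset: what is moved stays moved. The work goes in short steps, each a Python script; the robot and the scene stay as the last script left them, time stands still between calls to the robot, and variables do not carry over. Pictures are saved under pics/ and viewed, at most 10 in all, crops included, and the job is handed in when it is done.

```bash
mkdir -p pics; ls; python3 - <<'E'
from workcell import robot, readout, eyes
import cv2, numpy as np
s=readout.sense(); print(s['time_s'],s['ee_pos'],s['tool_rot'])
for n in ("top","side"):
    cv2.imwrite(f"pics/{n}0.png",eyes.read_camera(n)); c=eyes.calibration(n); print(n,{k:np.round(v,3).tolist() if not isinstance(v,str) else v for k,v in c.items()})
E
```

```text
pics
0.0 [0.28239977 0.5849485  0.29101473] [ 2.22999159e-01  9.74818128e-01 -9.50855419e-04 -2.98083049e-04]
top {'camera_matrix': [[392.198, 0.0, 324.318], [0.0, 392.198, 204.796], [0.0, 0.0, 1.0]], 'cam_to_world': [[-0.023, 0.992, -0.125, 0.45], [-1.0, -0.02, 0.022, -0.041], [0.019, 0.125, 0.992, 1.007], [0.0, 0.0, 0.0, 1.0]]}
side {'camera_matrix': [[377.699, 0.0, 322.777], [0.0, 377.699, 199.484], [0.0, 0.0, 1.0]], 'cam_to_world': [[-0.879, 0.4, -0.258, 0.357], [-0.477, -0.742, 0.471, 0.381], [-0.003, 0.537, 0.843, 0.903], [0.0, 0.0, 0.0, 1.0]]}
```

View pics/top0.png

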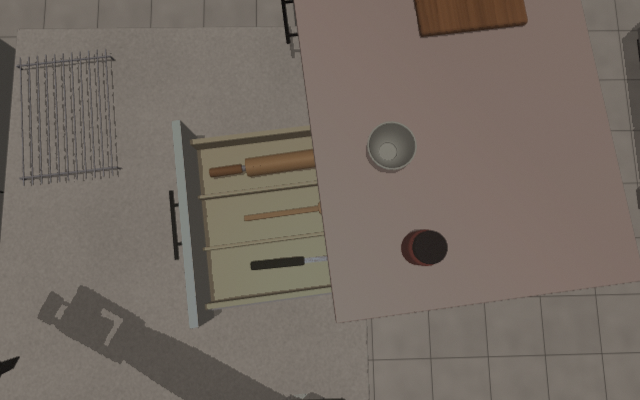

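View pics/side0.png

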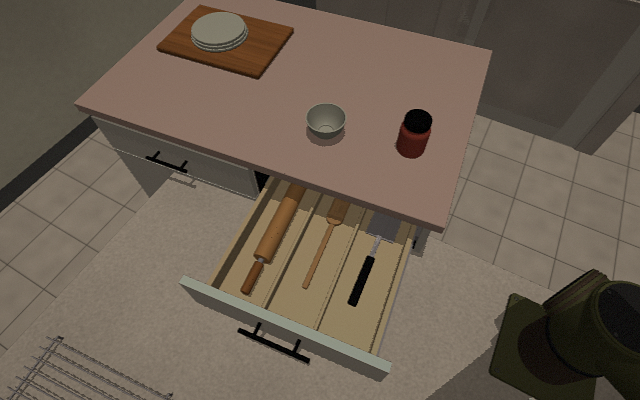

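Top view: the drawer opens to image left. The pin is in the +y bay (near tip ~(210,172), barrel starts ~(246,165)), with the spoon in the middle bay and the turner at -y. The side view agrees. Next I measure the island frame and the pin.

```bash
cat > h.py <<'E'
import numpy as np, cv2
from workcell import robot, command_gripper, planner, readout, eyes, workorder
def cast(n,px,z):
    c=eyes.calibration(n);K=np.array(c['camera_matrix']);T=np.array(c['cam_to_world'])
    d=cv2.undistortPoints(np.array([[px]],float),K,np.array(c.get('distortion',np.zeros(5)),float))[0,0]
    r=T[:3,:3]@np.array([d[0],-d[1],-1]);o=T[:3,3]
    return o+r*(z-o[2])/r[2]
E
python3 - <<'E'
from h import *
print(eyes.calibration("top").keys())
im=cv2.imread("pics/top0.png"); hsv=cv2.cvtColor(im,cv2.COLOR_BGR2HSV)
for p in [(225,171),(280,162),(280,170),(345,20),(220,150),(330,150),(184,160)]: print(p,hsv[p[1],p[0]])
# worktop front edge: per-row strongest hue/colour step near expected line
g=cv2.GaussianBlur(im,(3,3),0).astype(float)
pts=[]
for r in list(range(55,120,3))+list(range(300,316,3)):
    x0=int(300+(r-20)*37/290); seg=(g[r,x0-12:x0+14]@[ -1,-.5,1.5]) # redness
    d=seg[3:]-seg[:-3]; pts.append((x0-12+d.argmax()+1.5,r))
P=np.array(pts);print(P[::4].tolist())
W=np.array([cast("top",p,.195) for p in pts]); 
l=cv2.fitLine(W[:,:2].astype(np.float32),cv2.DIST_HUBER,0,1e-3,1e-3).ravel();print("edge",l)
# pin mask
m=((hsv[...,0]<14)&(hsv[...,1]>105)).astype(np.uint8); m[:,:200]=0;m[:,312:]=0;m[:140]=0;m[195:]=0
m=cv2.morphologyEx(m,cv2.MORPH_OPEN,np.ones((3,3)))
ys,xs=np.nonzero(m); print(xs.min(),xs.max(),ys.min(),ys.max())
cs=[(x,ys[xs==x].mean(),(xs==x).sum()) for x in np.unique(xs)];print([tuple(map(float,np.round(c,1))) for c in cs[::8]])
C=np.array([cast("top",c[:2],.066) for c in cs]);l=cv2.fitLine(C[:,:2].astype(np.float32),cv2.DIST_HUBER,0,1e-3,1e-3).ravel();print("pin",l,C[0])
for p in [(182,122),(198,325)]: print("front",cast("top",p,.148))
v=cv2.resize(im[100:340,150:350],None,fx=2.5,fy=2.5,interpolation=cv2.INTER_CUBIC);v=cv2.convertScaleAbs(v,alpha=1.5);cv2.imwrite("pics/crop0.png",v)
E
```

```text
dict_keys(['camera_matrix', 'cam_to_world'])
(225, 171) [ 13 127  92]
(280, 162) [ 15 112 123]
(280, 170) [ 15 118  84]
(345, 20) [  9  49 126]
(220, 150) [ 21  59 126]
(330, 150) [ 11  43 126]
(184, 160) [17 27 66]
[[300.5, 55.0], [302.5, 67.0], [303.5, 79.0], [305.5, 91.0], [306.5, 103.0], [308.5, 115.0], [332.5, 306.0]]
edge [ 0.9943425   0.10622158  0.76924956 -0.02668694]
214 233 167 173
[(214.0, 170.5, 4.0), (231.0, 168.0, 3.0)]
pin [ 0.14065894 -0.9900581   0.6601386   0.18506119] [0.65776939 0.20464071 0.066     ]
front [0.75229742 0.25626166 0.148     ]
front [0.30756161 0.21268994 0.148     ]
```

View pics/crop0.png

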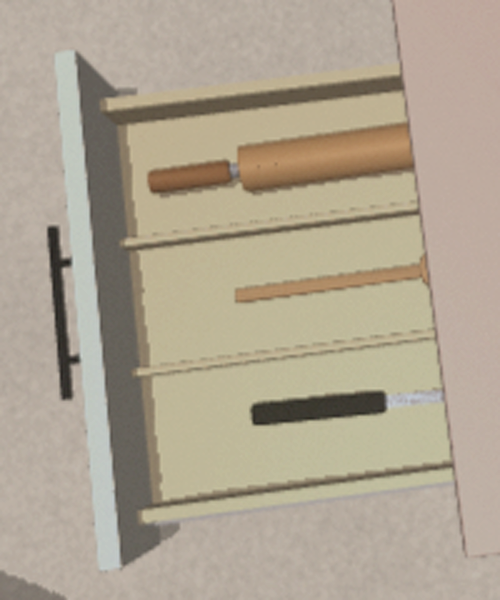

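```bash
cat >> h.py <<'E'
uy=np.array([.9943425,.1062216,0]); ux=np.array([.1062216,-.9943425,0]); # island axes
f=[cast("top",p,.148) for p in [(180.8,120.8),(198.4,327.2)]]
mid=(f[0]+f[1])/2
e0=np.array([.76925,-.02669,0])
O=uy*(mid@uy)+ux*(e0@ux+.025)          # island origin, z=0
def isl(p): q=np.array(p)-O; return np.array([q@ux,q@uy,p[2]])
def wld(p): return O+ux*p[0]+uy*p[1]+np.array([0,0,p[2]])
E
python3 - <<'E'
from h import *
print("O",O,"width",np.linalg.norm(f[0]-f[1]),"front",isl(f[0]),isl(f[1]))
print("tip",isl(cast("top",(209.6,172.8),.059)),"barrel",isl(cast("top",(246.4,167.2),.059)),"edge",isl(cast("top",(314.4,158.8),.059)))
# feasibility: tool tilt
from scipy.spatial.transform import Rotation as R
for s in (1,-1):
  for phi in (0,18,30):
    for q in ([-.11,.126,.067],[-.11,.126,.2],[-.32,.126,.3]):
      a=np.radians(phi); z=ux*np.sin(a)-np.array([0,0,1])*np.cos(a); y=uy*s; x=np.cross(y,z)
      r=R.from_matrix(np.c_[x,y,z]); j=planner.solve_ik((wld(q)-.059*z).tolist(),r.as_quat().tolist()); print(s,phi,q,None if j is None else np.round(j,2))
E
```

```text
O [ 0.56213156 -0.07395788  0.        ] width 0.4545704947448943 front [-0.3105805   0.22728462  0.148     ] [-0.31163535 -0.22728466  0.148     ]
tip [-0.27968259  0.1220421   0.059     ] barrel [-0.18920151  0.12479142  0.059     ] edge [-0.02087907  0.12503614  0.059     ]
1 0 [-0.11, 0.126, 0.067] [-0.01  0.33  1.71 -0.    1.11 -0.11]
1 0 [-0.11, 0.126, 0.2] [-0.01  0.2   1.62 -0.    1.32 -0.11]
1 0 [-0.32, 0.126, 0.3] [ 0.3   0.21  1.45 -0.    1.49  0.19]
1 18 [-0.11, 0.126, 0.067] [ 0.12  0.35  1.7  -0.35  1.12  0.17]
1 18 [-0.11, 0.126, 0.2] [ 0.12  0.22  1.62 -0.32  1.32  0.1 ]
1 18 [-0.32, 0.126, 0.3] [ 0.41  0.27  1.39 -0.3   1.58  0.32]
1 30 [-0.11, 0.126, 0.067] [ 0.19  0.39  1.7  -0.57  1.17  0.35]
1 30 [-0.11, 0.126, 0.2] [ 0.19  0.25  1.62 -0.54  1.35  0.23]
1 30 [-0.32, 0.126, 0.3] [ 0.48  0.33  1.36 -0.49  1.65  0.38]
-1 0 [-0.11, 0.126, 0.067] None
-1 0 [-0.11, 0.126, 0.2] None
-1 0 [-0.32, 0.126, 0.3] None
-1 18 [-0.11, 0.126, 0.067] None
-1 18 [-0.11, 0.126, 0.2] None
-1 18 [-0.32, 0.126, 0.3] [ 0.41  0.27  1.39 -0.3   1.58 -2.82]
-1 30 [-0.11, 0.126, 0.067] [ 0.19  0.39  1.7  -0.57  1.17 -2.8 ]
-1 30 [-0.11, 0.126, 0.2] None
-1 30 [-0.32, 0.126, 0.3] [ 0.48  0.33  1.36 -0.49  1.65 -2.76]
```

```bash
cat >> h.py <<'E'
from scipy.spatial.transform import Rotation as R
PHI=22; S=.04; DZ=.005   # tool lean relative to pin normal, grip offset from pin middle, grasp above axis
def pose(back,th,cx=0):
    """tool pose holding the pin whose far tip is at back (island), near end raised by th deg"""
    t=np.radians(th); ax=np.array([-np.cos(t),0,np.sin(t)]); nr=np.array([np.sin(t),0,np.cos(t)])
    g=wld(np.array(back)+ax*(.21+S)+nr*DZ)
    a=np.radians(PHI-th); z=ux*np.sin(a)-np.array([0,0,1])*np.cos(a)
    return (g-.059*z).tolist(), R.from_matrix(np.c_[np.cross(uy,z),uy,z]).as_quat().tolist()
BACK=np.array([.140,.1242,.059])
def st(): s=readout.sense(); print(round(s['time_s'],2),'gap',s['finger_gap'],'ff',s['finger_force'],'F',np.round(s['wrist_force'],1),'T',np.round(s['torque'],2))
E
python3 - <<'E'
from h import *
command_gripper(.07)
p,q=pose(BACK+[0,0,.15],0); robot.reach(p,q); st()
cv2.imwrite("pics/w1.png",eyes.read_camera("wrist"))
E
```

```text
3.12 gap 0.06947022595885248 ff 0.0 F [ 0.5 -0.4 -0.4] T [ 0.19  0.05 -0.  ]
```

View pics/w1.png

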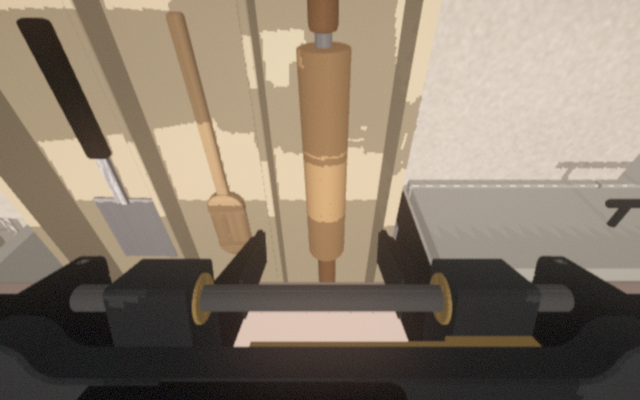

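Wrist view: the pin axis (column ~325) is midway between the fingers (265 and 380), and both fingers clear the dividers. I'll descend, grip and lift slightly.

```bash
python3 - <<'E'
from h import *
p,q=pose(BACK,0); print("hit",robot.move_l(p,q,speed=.08,force_limit=12)); print(np.array(readout.sense()['ee_pos'])-p)
st(); command_gripper(.03,55); st()
for th in (3,6):
    p,q=pose(BACK+[0,0,.002],th); print(robot.move_l(p,q,speed=.05,force_limit=25)); st()
cv2.imwrite("pics/w2.png",eyes.read_camera("wrist"))
E
```

```text
hit False
[3.18794470e-04 6.76802659e-05 6.11624893e-04]
5.2 gap 0.0701863617351617 ff 0.0 F [-0.4  0.8  0.1] T [0.15 0.12 0.01]
5.74 gap 0.045111661536568044 ff 54.84091937541962 F [0.7 0.5 1.2] T [ 0.14 -0.07  0.05]
False
6.22 gap 0.04526246329705405 ff 54.862060546875 F [ 0.2  0.7 -3.9] T [0.41 0.06 0.02]
False
6.67 gap 0.04514082894489019 ff 54.86119329929352 F [-0.1 -0.3 -4.9] T [0.41 0.1  0.  ]
```

View pics/w2.png

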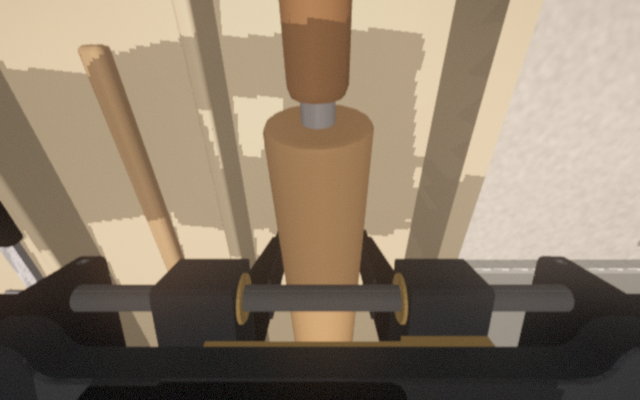

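Wrist view: the barrel is gripped, with its near end at about (318,130). The wrist carries the full weight of about 5 N. I'll tip to 20° with a force guard.

```bash
python3 - <<'E'
from h import *
for th in (9,12,15,18,20):
    p,q=pose(BACK+[0,0,.002],th); h=robot.move_l(p,q,speed=.06,force_limit=10); st()
    if h: print("HIT",th); break
cv2.imwrite("pics/w3.png",eyes.read_camera("wrist"));cv2.imwrite("pics/s3.png",eyes.read_camera("side"))
E
```

```text
7.11 gap 0.045345587355319426 ff 54.860193729400635 F [-0.6  1.2 -3.8] T [ 0.31  0.09 -0.04]
7.5 gap 0.0455203401013663 ff 54.859437346458435 F [ 0.6  0.2 -3.9] T [ 0.23  0.08 -0.04]
7.89 gap 0.04493230395489028 ff 54.85917627811432 F [-0.6 -0.2 -3.7] T [ 0.19 -0.01 -0.  ]
8.28 gap 0.045201694504681575 ff 54.85897779464722 F [ 0.5  0.1 -3.3] T [0.17 0.14 0.  ]
8.59 gap 0.045331305170663194 ff 54.85861659049988 F [-0.  -0.4 -3.2] T [ 0.1   0.1  -0.04]
```

```bash
python3 -c "
import cv2,numpy as np
a=cv2.imread('pics/s3.png')[:,60:500];b=cv2.resize(cv2.imread('pics/w3.png'),None,fx=.55,fy=.55)
o=np.zeros((400,800,3),np.uint8);o[:,:440]=a;o[:220,445:445+352]=b[:220];cv2.imwrite('pics/v3.png',o)"
```

```text
(no output)
```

View pics/v3.png

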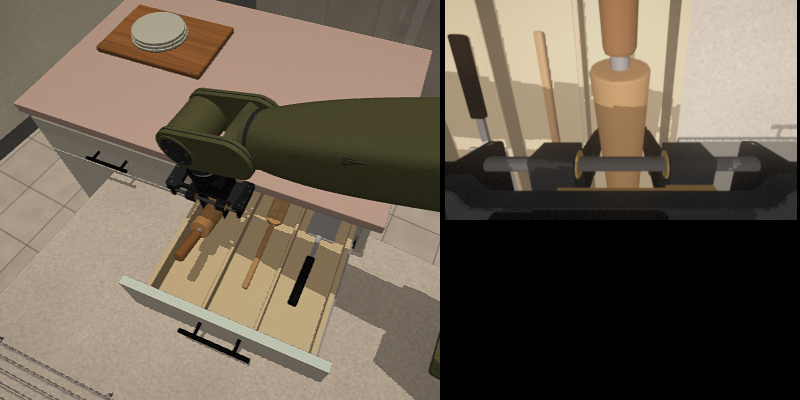

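```bash
python3 - <<'E'
from h import *
a=cast("side",(240.5,257.5),.1);b=cast("side",(240.5,257.5),.3);A=isl(a);B=isl(b)
t=(.1242-A[1])/(B[1]-A[1]);print("near tip",A+t*(B-A))
for n in ("w2","w3"):
    im=cv2.imread(f"pics/{n}.png").astype(int)
    c=im[60:200,300:336].mean(1); d=(c[:,0]-c[:,2]) ; print(n,[int(v) for v in d[::5]])
p=readout.sense()['ee_pos'];print(np.array(p)-pose(BACK+[0,0,.002],20)[0])
E
```

```text
near tip [-0.24585619  0.1242      0.18106246]
w2 [-68, -68, -68, -68, -68, -68, -68, -68, -65, -16, -15, -16, -16, -23, -63, -64, -65, -66, -74, -74, -74, -75, -75, -75, -75, -75, -75, -75]
w3 [-85, -84, -84, -84, -84, -84, -84, -83, -79, -18, -18, -18, -18, -27, -73, -76, -76, -78, -87, -87, -88, -88, -88, -88, -88, -88, -88, -75]
[-0.00019907  0.00021338 -0.00045409]
```

Wrist views before and after match (barrel end rows ~105–130), so the grip has not slipped. The near tip is at z≈0.18–0.19, above the front. I'll slide out along the axis, then raise and level.

```bash
python3 - <<'E'
from h import *
u=np.array([-np.cos(np.radians(20)),0,np.sin(np.radians(20))]); b=BACK+[0,0,.002]
ok=True
for L in (.06,.12,.18,.24):
    b=BACK+[0,0,.002]+u*L; p,q=pose(b,20); h=robot.move_l(p,q,speed=.1,force_limit=12); st()
    if h: print("HIT",L); ok=False; break
if ok:
    b=b+[-.02,0,.11]; p,q=pose(b,20); print(robot.move_l(p,q,speed=.12,force_limit=15)); st()
    for th in (10,0):
        p,q=pose(b+[-.01,0,.03],th); robot.move_l(p,q,speed=.1); st()
    robot.wait(.5); st()
    cv2.imwrite("pics/s4.png",eyes.read_camera("side")); cv2.imwrite("pics/t4.png",eyes.read_camera("top"))
    o=np.hstack([cv2.imread("pics/s4.png")[:,60:460],cv2.imread("pics/t4.png")[:,0:400]]); cv2.imwrite("pics/v4.png",o)
E
```

```text
9.44 gap 0.04527594297303625 ff 54.85877573490143 F [ 0.2 -0.7 -2.8] T [0.02 0.07 0.02]
10.19 gap 0.04507337345619249 ff 54.858641624450684 F [-0.3 -0.3 -4.2] T [ 0.1   0.08 -0.08]
10.94 gap 0.04527601429845231 ff 54.8585307598114 F [ 0.6  0.3 -3.1] T [0.1  0.02 0.01]
11.69 gap 0.04520291973107298 ff 54.85875427722931 F [-0.1  0.7 -2.8] T [0.09 0.06 0.02]
False
12.78 gap 0.04558553190578703 ff 54.8588901758194 F [-0.3 -0.3 -4.4] T [ 0.05  0.05 -0.04]
13.28 gap 0.04563666869613478 ff 54.8564887046814 F [-0.3 -0.3 -4.4] T [0.25 0.1  0.01]
13.91 gap 0.04542160271203118 ff 54.8554801940918 F [-0.1 -0.1 -3. ] T [ 0.49  0.15 -0.01]
14.41 gap 0.045405494634302 ff 54.85563933849335 F [ 0.5 -0.4 -3. ] T [0.52 0.1  0.01]
```

View pics/v4.png

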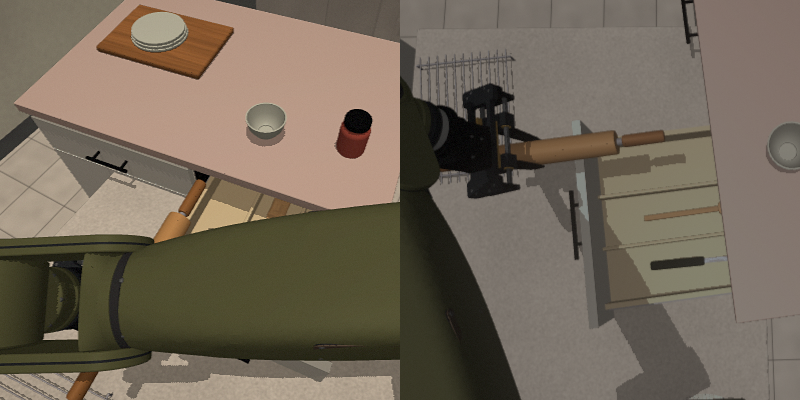

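The pin is out in front, with the far tip at side (265,181) and top (264,134), and nothing else has moved. Next I check its height and level.

```bash
python3 - <<'E'
from h import *
c={n:(np.array(eyes.calibration(n)['camera_matrix']),np.linalg.inv(np.array(eyes.calibration(n)['cam_to_world']))) for n in("side","top")}
P=[c[n][0]@np.diag([1,-1,-1])@c[n][1][:3] for n in("side","top")]
for nm,a,b in (("back",(264,182),(264,134)),("shoulder far",(246,213),(219,142))):
    X=cv2.triangulatePoints(P[0],P[1],np.array(a,float),np.array(b,float)).ravel();print(nm,isl(X[:3]/X[3]))
print("tool grasp expected back", BACK+[0,0,.002]+.24*np.array([-.9397,0,.342])+[-.03,0,.14])
E
```

```text
back [-0.11489639  0.12636501  0.280825  ]
shoulder far [-0.19835327  0.11827155  0.29342012]
tool grasp expected back [-0.115528  0.1242    0.28308 ]
```

```bash
python3 - <<'E'
from h import *
st(); print(workorder.sign_off())
E
```

```text
14.51 gap 0.04501852243241526 ff 54.855642914772034 F [-0.6 -0.9 -2.6] T [0.49 0.13 0.01]
the job is handed in; nothing more can be done
None
```

The pin came out slantwise through the gap with no collision stop and was handed in at 14.5 s. It is held near level in the gripper, its far tip measured about 0.28 m high and 90 mm clear of the worktop's edge; the last pictures show the drawer open and nothing else shifted.

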